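# Shut the flip-top pots and hold the paint box open

### The job

We are packing the paints away: press down the two half-open flip caps on the pots in the wooden strip until each snaps shut. Then lift the lid of the wooden paint box (it has a tab at the front) and hold it open at 60 degrees from closed; it falls shut if let go, so finish while still holding it there. Leave the jar, the magnifier and the cutting tile where they are.

Things in the scene. Friction and masses are not known exactly. Their poses are not given: they have to be found in the camera images.
- pot_a_top (a point): first open pot: white flip-top paint pot, 38 mm wide, 42 mm tall without cap, fixed upright in a wooden strip with two others 62 mm apart, in any order. Point on the pot's axis, 60 mm above the table: the middle of the upper face of the cap when shut. z up; +x points to the cap's hinge, 20 mm away and 6 mm lower, the thumb lip is opposite
- pot_b_top (a point): the same point on the second open pot, same axes and sizes. (The third pot of the strip, identical, is already shut; the strip is 70 x 200 mm, 26 mm tall)
- cap_a (a joint): cap of the first pot: round, 38 mm wide, 5 mm thick, lip reaching 45 mm from the hinge. 0 = shut, grows as it opens (rad); starts at 0.55 to 0.8. A stiff hinge (0.025 N m) keeps it where it is left; below about 0.3 a snap draws it shut and holds it. Press straight down, 3 to 10 N, about 8 mm to the hinge side of the pot's middle: on the tip of the lip it may jam
- cap_b (a joint): cap of the second pot, the same
- lid (a joint): lid of the wooden paint box: 0 = closed (at the start), grows as it opens (rad), 1.047 = 60 degrees, stop at 1.75. It falls shut when let go. A board of 200 mm (hinge to front edge) x 260 mm x 10 mm, about 0.4 kg, hinged on the far upper rim of the fixed box (200 x 260 x 75 mm tall)
- lid_hinge (a point): middle of the lid's hinge line, fixed on the box, 75 mm above the table; its +y runs along the hinge line, its -x points across the box towards the front edge and the tab, z up
- lid_grip (a point): middle of the dark wooden tab at the middle of the lid's front edge, moves with the lid: block 28 mm (x) x 26 mm (y, the width to grip) x 16 mm thick on a 14 mm neck. Middle 32 mm in front of the lid's edge, 232 mm from the hinge line along -x and 5 mm above it when closed, 80 mm above the table. Axes as lid_hinge when closed
- jar: bystander: open glass jar 72 mm wide, 85 mm tall, origin at the centre of its underside
- magnifier: bystander: chrome desk magnifier, round base 110 mm wide, post 170 mm tall, lens reaching 185 mm from the post along its -x; origin at the centre of the underside of the base
- tile: bystander: plastic cutting tile 150 x 200 x 6 mm, lying flat, origin at the centre of its underside

How it is judged (in metres and radians):
On the way:
1. both caps are snapped shut while the lid is still down (value of joint each of cap_a, cap_b below 0.1 rad and value of joint lid below 0.2 rad), for 0.2 s.
At the end, for the whole second after the job is handed in: both caps are shut (joint below 0.1 rad), the lid stands at 60 degrees give or take 6, held by the robot's contact (over 0.3 N) through the last second (value of joint each of cap_a, cap_b below 0.1 rad and value of joint lid between 0.942 and 1.152 rad and contact force between any of the fingers, the arm and lid above 0.3 N); the arm keeps its last pose, push and grip.
It fails at once if the jar is disturbed (distance of jar from where it was at the start of the episode above 0.03 m).
It fails at once if the magnifier is disturbed (distance of magnifier from where it was at the start of the episode above 0.03 m).
It fails at once if the cutting tile is disturbed (distance of tile from where it was at the start of the episode above 0.03 m).
It also fails if it takes over 58 s, if anything falls off the work surface, if the arm or the gripper's body presses on something with over 40 N, if the wrist force passes 120 N, or if a joint passes its speed limit or range.

### The arm

A 6-joint arm with a two-finger parallel gripper is mounted at the origin on the work surface. World frame = base frame: x ahead of the robot, y to its left, z up, the work surface at z = 0. Lengths are in m, angles in degrees, forces in N, time in s.
With the tool pointing down it reaches from about 0.275 to 0.825 m from the base axis. Payload 4.9 kg.
Tool frame: the origin (TCP) lies on the mounting face of the last link; the fingertips stand 173 mm ahead of it and the grasp point (between the pads) lies 155 mm ahead of it; z points along the fingers, y is the line along which they close (so a half turn about z gives the same grasp; the last joint's range is limited). The gripper opens to 85 mm and grips with 20 to 120 N. Pads are 22 mm wide; open, the fingers measure 114 mm over their backs; the gripper's body (76 mm by 85 mm) begins 54 mm behind the grasp point. The pads swing forward as they close: fully open they stand 13 mm farther back than shut.
Start: joints at [56.081, 18.69, -11.035, 60.275, 0, 82.311], TCP at [0.243, 0.493, 0.405] pointing down, gripper open.
Joint ranges: [-152.03, 152.03], [-55.5, 102.48], [-74.3, 77.21], [-110.64, 120.58], [-84.22, 78.4], [-180, 180]. Speed limits (degrees/s): [147.25, 147.25, 180, 180, 180, 180].

### API

Orientations are given as a 3x3 rotation matrix whose columns are the frame's x, y, z axes.
In Python, from bench import arm, eyes gives the robot as it stands.
- The arm moves only by the tool apply_moves, never from a script. Its argument "plan" is a list of rows, each an object of numbers: "tx", "ty", "tz": the shift along the tool's x, y, z in units of 30 mm (1.0 is 30 mm); "roll": the turn about the tool's z in units of 5 degrees (1.0 is 5 degrees); "jaw": the opening, from 0 (shut) to 1 (fully open). In form: [{"tx": .., "ty": .., "tz": .., "roll": .., "jaw": ..}, ...]. A call has exactly 10 rows; each row shifts and turns the commanded pose from where the row before left it, along the tool's axes as they then stand; what a row does not reach is not made up. A row lasts 1/12 s, in which the tool goes at most 41.7 mm and 7.16 degrees, less where a joint would pass 70% of its speed; a pose out of reach is approached as far as the arm can. A call is refused whole if a number of a shift passes 1 or a number of a turn 1, either way. A call with a gripper value outside its range is refused whole. The fingers move at their own pace and stop on an object; "squeeze" is the grip in N (left out, the last holds). Time passes only in rows, so rows that do not move let the fingers close, or fill a call up. It gives the time, the measured TCP pose, the force, the opening and the grip force at its end, in the units of the state.
- arm.get_obs(): the state, without advancing time (a new reading comes with each control period).
- eyes.read_camera(name): name is "scene" or "top"; returns a dict with "color" (480x640x3 uint8, blue, green, red), "range_z" (480x640 float32, m along the optical axis (not along the pixel's ray), 0 where there is no reading), "camera_matrix" (3x3 intrinsics, pixels), "world_to_cam" (4x4, takes a point from world to camera coordinates). Camera axes: x right, y up, looking along -z (the intrinsics and any distortion apply to the point x, -y, -z); pixel columns grow to the right and rows downward; lengths in m; the calibration is good to about 2 mm. A picture is of the moment at which its call begins.
- arm.sign_off(): hands the job in; it is judged then, once.
Trained networks look in a picture, given as the dict that the camera call returned (one of the last four; its "shot" number tells which), for a name from the list of things; names that differ only in an ending like _2 or _b are one class to them, and where a whole thing is asked for, a point or a joint stands for the part that bears it (a point fixed in the world has none). Each returns a list of dicts, best first, with "conf" (0 to 1); they miss things now and then, are a little off and sometimes report something else, mostly with a low value. They report only what shows in the picture. A call takes as long as a camera call.
- eyes.look_for(picture, name): "position" ([x, y, z] in m, in world coordinates, good to about 4 mm: the middle of the surface that is visible of it).
- eyes.mark_of(picture, name): "position" ([x, y, z] in m, in world coordinates, good to about 4 mm: a listed point, or the origin of a listed thing).
The state is a dict: "t": time; "joints": joint angles; "dq": joint speeds; "effort": joint torques, N m; "ee_pos": TCP position; "ee_rot": TCP orientation; "force": force on the tool from outside, world axes, zero at the start; "wrist_torque": the same for the moment, N m; "opening": opening from 0.0 (shut) to 1.0 (fully open); "grip_force": force on a finger pad.
Only numpy, scipy, OpenCV 4.12 (cv2) and the standard library are available. Lean on these libraries where they do the work, as an engineer would, in place of code of your own. Each camera call takes 0.05 s, during which the arm holds its last target. There are 200 camera calls.

## Working session

There is one attempt and no reset: what is moved stays moved. The work goes in short steps, Python scripts to look and compute and a tool call to move; the robot and the scene stay as the last step left them, time stands still between calls to the robot, and variables do not carry over. Pictures are saved under pics/ and viewed, at most 10 in all, crops included, and the job is handed in when it is done.

Besides the shell and the picture viewer there is one more tool, called after "Call:" as name([rows], argument=value, ...), one row to a line, values as JSON. apply_moves: Moves the arm, as the interface text tells. Its arguments: {"type":"object","properties":{"plan":{"type":"array","items":{"type":"object","properties":{"tx":{"type":"number"},"ty":{"type":"number"},"tz":{"type":"number"},"roll":{"type":"number"},"jaw":{"type":"number"}}}},"squeeze":{"type":"number"}},"required":["plan"]}

```bash
mkdir -p pics; python3 - <<'E'
from bench import arm, eyes
import cv2,numpy as np
np.set_printoptions(precision=3,suppress=True)
for c in ("scene","top"):
    p=eyes.read_camera(c); cv2.imwrite(f"pics/{c}0.png",p["color"])
    for n in ("pot_a_top","lid_grip","lid_hinge","jar","magnifier","tile"):
        print(c,n,[(np.array(d["position"]),round(d["conf"],2)) for d in eyes.mark_of(p,n)[:4]])
    for n in ("cap_a","lid"):
        print(c,"look",n,[(np.array(d["position"]),round(d["conf"],2)) for d in eyes.look_for(p,n)[:4]])
o=arm.get_obs(); print(o)
E
```

```text
scene pot_a_top [(array([ 0.58, -0.08,  0.06]), 0.58)]
scene lid_grip [(array([0.455, 0.183, 0.078]), 0.75), (array([0.689, 0.184, 0.077]), 0.55)]
scene lid_hinge [(array([0.687, 0.184, 0.074]), 0.56)]
scene jar [(array([ 0.804, -0.057, -0.003]), 0.86)]
scene magnifier [(array([0.632, 0.482, 0.004]), 0.66)]
scene tile [(array([ 0.563, -0.489, -0.002]), 0.77)]
scene look cap_a [(array([ 0.587, -0.078,  0.07 ]), 0.6), (array([ 0.597, -0.139,  0.071]), 0.52), (array([0.621, 0.168, 0.087]), 0.19)]
scene look lid [(array([0.601, 0.177, 0.085]), 0.62)]
top pot_a_top [(array([ 0.576, -0.083,  0.061]), 0.64)]
top lid_grip [(array([0.457, 0.18 , 0.078]), 0.76)]
top lid_hinge [(array([0.687, 0.184, 0.074]), 0.56)]
top jar [(array([ 0.802, -0.058,  0.001]), 0.9)]
top magnifier [(array([ 0.63 ,  0.483, -0.001]), 0.56), (array([ 0.565, -0.49 , -0.002]), 0.37)]
top tile [(array([ 0.562, -0.492, -0.003]), 0.87)]
top look cap_a [(array([ 0.583, -0.08 ,  0.07 ]), 0.52)]
top look lid [(array([0.587, 0.184, 0.093]), 0.75), (array([0.641, 0.519, 0.13 ]), 0.25)]
{'t': 0.9, 'joints': array([ 56.081,  18.688, -11.035,  60.276,  -0.   ,  82.311]), 'dq': array([0.006, 0.024, 0.011, 0.094, 0.031, 0.088]), 'effort': array([  0.001, -44.332,  26.276,   0.001,  -0.   ,   0.   ]), 'ee_pos': array([0.243, 0.493, 0.405]), 'ee_rot': array([[-0.897,  0.442,  0.   ],
       [ 0.442,  0.897,  0.   ],
       [-0.   ,  0.   , -1.   ]]), 'force': array([-0.143, -0.104,  0.298]), 'wrist_torque': array([ 0.009, -0.004, -0.056]), 'grip_force': 0.0, 'opening': 1.0044012422750048}
```

View pics/scene0.png

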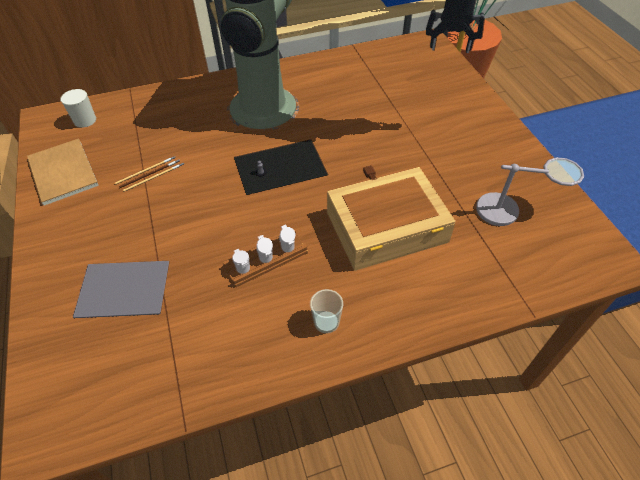

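View pics/top0.png

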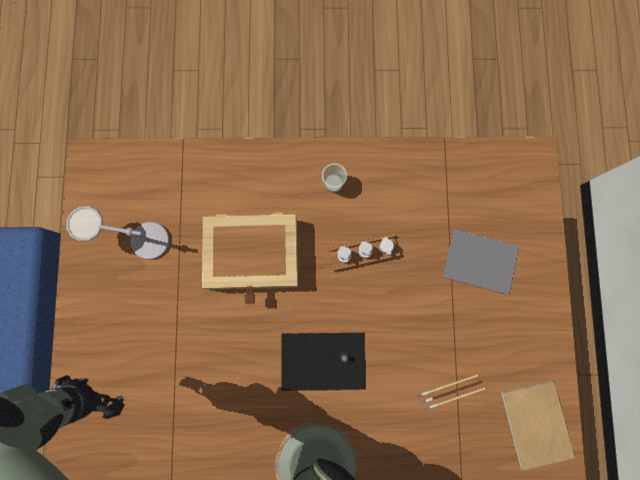

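The scene view shows the box with its tab toward the robot (370,172), and the pots at (241,262), (265,249) and (288,239). In the top view the pots are at (345,255), (366,249) and (388,245). Next I'll zoom in on the pots and measure them by depth.

```bash
cat > h.py <<'E'
import numpy as np,cv2
np.set_printoptions(precision=4,suppress=True,linewidth=150)
def cloud(p):
    K=p["camera_matrix"];z=p["range_z"];v,u=np.indices(z.shape)
    X=np.stack([(u-K[0,2])/K[0,0]*z,-(v-K[1,2])/K[1,1]*z,-z,np.ones_like(z)],-1)
    W=(X@np.linalg.inv(p["world_to_cam"]).T)[...,:3]; W[z==0]=np.nan
    return W
E
python3 - <<'E'
from bench import arm, eyes
from h import *
s=eyes.read_camera("scene");t=eyes.read_camera("top")
a=cv2.resize(s["color"][210:290,220:310],None,fx=6,fy=6,interpolation=cv2.INTER_CUBIC)
b=cv2.resize(t["color"][225:280,325:405],None,fx=6.5,fy=6.5,interpolation=cv2.INTER_CUBIC)
cv2.imwrite("pics/pa.png",a);cv2.imwrite("pics/pb.png",b)
for n,p in (("scene",s),("top",t)):
    W=cloud(p);g=p["color"].astype(int)
    m=(W[...,2]>.045)&(W[...,2]<.12)&(W[...,0]>.5)&(W[...,0]<.7)&(W[...,1]>-.25)&(W[...,1]<.03)
    k,l,st,c=cv2.connectedComponentsWithStats(m.astype(np.uint8))
    for i in range(1,k):
        q=W[l==i]
        if len(q)>20:
            print(n,len(q),"mean",q.mean(0),"min",q.min(0),"max",q.max(0),"top pt",q[q[:,2].argmax()])
            A=np.c_[q[:,:2]-q[:,:2].mean(0),np.ones(len(q))]
            print("  grad",np.linalg.lstsq(A,q[:,2],rcond=None)[0])
    st=(W[...,2]>.02)&(W[...,2]<.03)&(W[...,0]>.45)&(W[...,0]<.72)&(W[...,1]>-.27)&(W[...,1]<.04)
    if st.sum()>20: print("strip",cv2.minAreaRect((W[st][:,:2]*1000).astype(np.float32)))
W=cloud(t)
for r in range(246,264,2): print(r,np.nan_to_num(W[r,337:400:2,2]*1000).astype(int))
m=(W[...,2]>.07)&(W[...,2]<.1)&(W[...,0]>.42)&(W[...,0]<.75)&(W[...,1]>.02)&(W[...,1]<.35)
print("box",cv2.minAreaRect((W[m][:,:2]*1000).astype(np.float32)), np.median(W[m][:,2]))
E
```

```text
scene 252 mean [ 0.5839 -0.0818  0.0684] min [ 0.5619 -0.0994  0.0453] max [ 0.6023 -0.0617  0.0857] top pt [ 0.5624 -0.0794  0.0857]
  grad [-0.719   0.0764  0.0684]
scene 263 mean [ 0.5969 -0.1417  0.0682] min [ 0.5737 -0.1605  0.0456] max [ 0.6141 -0.1221  0.0863] top pt [ 0.5769 -0.1428  0.0863]
  grad [-0.7414  0.0659  0.0682]
scene 237 mean [ 0.6063 -0.2031  0.0587] min [ 0.5789 -0.2212  0.0457] max [ 0.6284 -0.1842  0.0659] top pt [ 0.5999 -0.2019  0.0659]
  grad [-0.1476  0.0623  0.0587]
strip ((590.9269409179688, -142.17047119140625), (68.45429992675781, 199.54879760742188), 12.131362915039062)
top 165 mean [ 0.6041 -0.2002  0.0583] min [ 0.5797 -0.2196  0.0471] max [ 0.6265 -0.1827  0.07  ] top pt [ 0.5927 -0.2089  0.07  ]
  grad [ 0.0225 -0.0428  0.0583]
top 169 mean [ 0.5925 -0.1387  0.0671] min [ 0.5729 -0.1578  0.0465] max [ 0.6151 -0.1216  0.0872] top pt [ 0.5796 -0.1475  0.0872]
  grad [ 0.0487 -0.1423  0.0671]
top 169 mean [ 0.5795 -0.0787  0.067 ] min [ 0.5596 -0.0972  0.0462] max [ 0.6043 -0.0599  0.0873] top pt [ 0.5635 -0.0779  0.0873]
  grad [ 0.0091 -0.0701  0.
[... 459 characters left out ...]
58 72 80 80 79 79 56 15 10  9 18 11 35 49 59 56 10 10 12  9 -2]
254 [13 71 74 76 75 79 74 15  9  9  6 23 52 55 53 76 82 13 13 13 13  9 12 11  9 53 13 13 23 22 23 28]
256 [ 8 74 78 83 77 83 52  8 11  7 14 14 33 58 53 55 12 13 10  8 11 10 14 15 24 23 28 27 25 27 18  6]
258 [ 9 60 52 55 85 85 57 13 12 14 10 11 13  8 14 10  0 11 13 20 22 26 28 24 25 22  9 10  1  3  0  2]
260 [ 8 47 51 56 51 52 13 11  8 13 10 13 13 14 13 29 19 25 19 23 25 19  9 12  0  0 -1  1 -2  0 -1  0]
262 [ 6 12 11 27 11 15 11 15  9 10  8 32 22 22 21 29 25 14 10  9 -2 -8 -3 -3 -2  2  0 -2 -1  0  0  0]
box ((570.9546508789062, 184.64389038085938), (251.3001708984375, 260.55181884765625), 0.7066882252693176) 0.08547685104952785
```

View pics/pa.png

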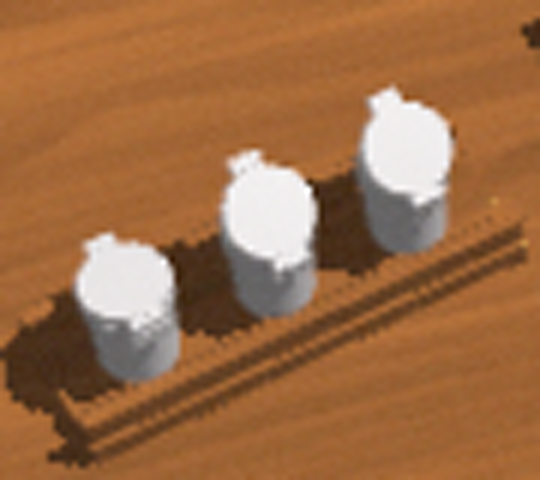

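View pics/pb.png

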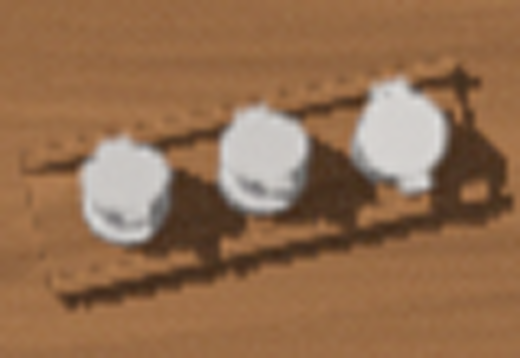

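The middle and left (+y) pots are open and their hinges face +x, with the strip turned 12°. The third pot, at y≈-0.20, is shut. I'll start by aligning the roll and closing the jaw.

Call:
apply_moves([
  {"roll":-0.95,"jaw":0},
  {"roll":-0.95,"jaw":0},
  {"roll":-0.95,"jaw":0},
  {"roll":-0.95,"jaw":0},
  {"roll":-0.95,"jaw":0},
  {"roll":-0.95,"jaw":0},
  {"roll":-0.95,"jaw":0},
  {"roll":-0.95,"jaw":0},
  {"jaw":0},
  {"jaw":0},
])

```text
$.plan[0]: bad value
```

```bash
cat >> h.py <<'E'
def todo(target,o):
    "shift to a world TCP target, in tool units of 30 mm"
    print("t",o["t"],"pos",o["ee_pos"],"yaw",np.degrees(np.arctan2(o["ee_rot"][1,0],o["ee_rot"][0,0])),"F",o["force"],"open",o["opening"],"grip",o["grip_force"])
    print("units",o["ee_rot"].T@(np.array(target)-o["ee_pos"])/.03)
E
python3 -c "
from bench import arm
from h import *
o=arm.get_obs();print(o['joints']);todo([.586,-.079,.290],o)"
```

```text
[ 56.0827  18.6891 -11.0338  60.2742  -0.0006  82.3104]
t 1.0 pos [0.2431 0.4934 0.4047] yaw 153.77229160615863 F [-0.0364  0.3199 -0.0102] open 1.0010477232572796 grip 0.0
units [-18.686  -12.0642   3.823 ]
```

Call:
apply_moves([
  {"tx":0,"ty":0,"tz":0,"roll":-0.95,"jaw":0},
  {"tx":0,"ty":0,"tz":0,"roll":-0.95,"jaw":0},
  {"tx":0,"ty":0,"tz":0,"roll":-0.95,"jaw":0},
  {"tx":0,"ty":0,"tz":0,"roll":-0.95,"jaw":0},
  {"tx":0,"ty":0,"tz":0,"roll":-0.95,"jaw":0},
  {"tx":0,"ty":0,"tz":0,"roll":-0.95,"jaw":0},
  {"tx":0,"ty":0,"tz":0,"roll":-0.95,"jaw":0},
  {"tx":0,"ty":0,"tz":0,"roll":-0.95,"jaw":0},
  {"tx":0,"ty":0,"tz":0,"roll":0,"jaw":0},
  {"tx":0,"ty":0,"tz":0,"roll":0,"jaw":0},
])

```text
t: 1.83
ee_pos: [0.2431, 0.4934, 0.4047]
ee_rot: [[-0.979, -0.202, -0.0], [-0.202, 0.979, 0.0], [0.0, 0.0, -1.0]]
force: [0.8, 0.0, 0.7]
opening: 0.002
grip_force: 0.0
```

```bash
python3 -c "
from bench import arm
from h import *
o=arm.get_obs();print(o['joints']);todo([.586,-.079,.290],o)"
```

```text
[ 56.0811  18.6899 -11.0342  60.2756   0.0007  44.4316]
t 1.8333 pos [0.2431 0.4934 0.4047] yaw -168.3504891222681 F [0.8394 0.0435 0.7061] open 0.001717568842131345 grip 0.0
units [ -7.3424 -20.9948   3.8226]
```

Call:
apply_moves([
  {"tx":-0.35,"ty":-1,"tz":0,"roll":0,"jaw":0},
  {"tx":-0.35,"ty":-1,"tz":0,"roll":0,"jaw":0},
  {"tx":-0.35,"ty":-1,"tz":0,"roll":0,"jaw":0},
  {"tx":-0.35,"ty":-1,"tz":0,"roll":0,"jaw":0},
  {"tx":-0.35,"ty":-1,"tz":0,"roll":0,"jaw":0},
  {"tx":-0.35,"ty":-1,"tz":0,"roll":0,"jaw":0},
  {"tx":-0.35,"ty":-1,"tz":0,"roll":0,"jaw":0},
  {"tx":-0.35,"ty":-1,"tz":0,"roll":0,"jaw":0},
  {"tx":-0.35,"ty":-1,"tz":0,"roll":0,"jaw":0},
  {"tx":-0.35,"ty":-1,"tz":0,"roll":0,"jaw":0},
])

```text
t: 2.67
ee_pos: [0.4076, 0.2197, 0.4049]
ee_rot: [[-0.979, -0.202, 0.001], [-0.202, 0.979, 0.0], [-0.001, 0.0, -1.0]]
force: [0.1, 0.1, -0.5]
opening: 0.001
grip_force: 0.0
```

Call:
apply_moves([
  {"tx":-0.35,"ty":-1,"tz":0,"roll":0,"jaw":0},
  {"tx":-0.35,"ty":-1,"tz":0,"roll":0,"jaw":0},
  {"tx":-0.35,"ty":-1,"tz":0,"roll":0,"jaw":0},
  {"tx":-0.35,"ty":-1,"tz":0,"roll":0,"jaw":0},
  {"tx":-0.35,"ty":-1,"tz":0,"roll":0,"jaw":0},
  {"tx":-0.35,"ty":-1,"tz":0,"roll":0,"jaw":0},
  {"tx":-0.35,"ty":-1,"tz":0,"roll":0,"jaw":0},
  {"tx":-0.35,"ty":-1,"tz":0.5,"roll":0,"jaw":0},
  {"tx":-0.35,"ty":-1,"tz":0.5,"roll":0,"jaw":0},
  {"tx":0,"ty":0,"tz":0,"roll":0,"jaw":0},
])

```text
t: 3.5
ee_pos: [0.5564, -0.0282, 0.372]
ee_rot: [[-0.98, -0.197, -0.001], [-0.197, 0.98, -0.002], [0.002, -0.001, -1.0]]
force: [0.1, 0.9, 0.4]
opening: -0.001
grip_force: 0.0
```

```bash
python3 -c "
from bench import arm
from h import *
o=arm.get_obs();print(o['joints']);todo([.586,-.079,.270],o)"
```

```text
[-10.4644  20.8109 -12.9261  56.319   -0.1106 -21.8177]
t 3.5 pos [ 0.5564 -0.0282  0.372 ] yaw -168.64665737603434 F [0.1044 0.9429 0.4406] open -0.0007141006575641316 grip 0.0
units [-0.6406 -1.8509  3.4008]
```

Call:
apply_moves([
  {"tx":-0.16,"ty":-0.46,"tz":0.3,"roll":0,"jaw":0},
  {"tx":-0.16,"ty":-0.46,"tz":0.6,"roll":0,"jaw":0},
  {"tx":-0.16,"ty":-0.46,"tz":0.6,"roll":0,"jaw":0},
  {"tx":-0.16,"ty":-0.47,"tz":0.6,"roll":0,"jaw":0},
  {"tx":0,"ty":0,"tz":0.6,"roll":0,"jaw":0},
  {"tx":0,"ty":0,"tz":0.5,"roll":0,"jaw":0},
  {"tx":0,"ty":0,"tz":0.2,"roll":0,"jaw":0},
  {"tx":0,"ty":0,"tz":0,"roll":0,"jaw":0},
  {"tx":0,"ty":0,"tz":0,"roll":0,"jaw":0},
  {"tx":0,"ty":0,"tz":0,"roll":0,"jaw":0},
])

```text
t: 4.33
ee_pos: [0.5853, -0.0741, 0.2739]
ee_rot: [[-0.979, -0.204, 0.002], [-0.204, 0.979, -0.0], [-0.002, -0.001, -1.0]]
force: [0.7, 0.4, 0.5]
opening: 0.005
grip_force: 0.0
```

```bash
python3 - <<'E'
from bench import arm,eyes
from h import *
o=arm.get_obs();todo([.586,-.079,.270],o)
s=eyes.read_camera("scene")
cv2.imwrite("pics/c1.png",cv2.resize(s["color"][150:300,200:340],None,fx=4,fy=4,interpolation=cv2.INTER_CUBIC))
E
```

```text
t 4.3333 pos [ 0.5853 -0.0741  0.2739] yaw -168.2095984301431 F [0.6547 0.4415 0.5119] open 0.004594035669944279 grip 0.0
units [ 0.0096 -0.1639  0.1289]
```

View pics/c1.png

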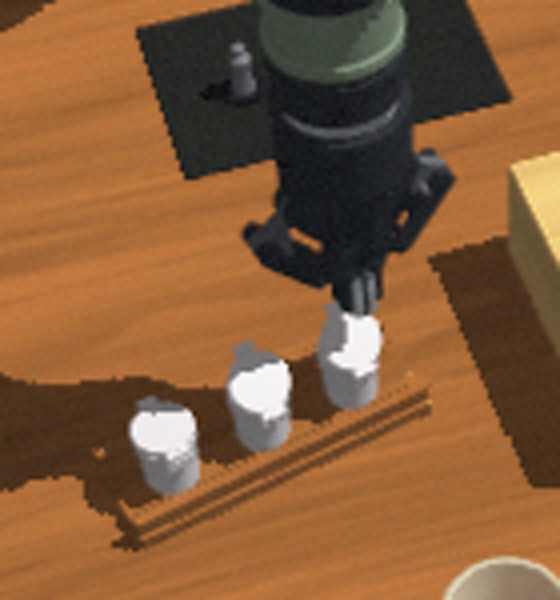

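The closed fingertips at crop (360,300) are right over the first open cap, so I'll press down gently.

Call:
apply_moves([
  {"tx":0,"ty":-0.16,"tz":0.1,"roll":0,"jaw":0},
  {"tx":0,"ty":0,"tz":0.14,"roll":0,"jaw":0},
  {"tx":0,"ty":0,"tz":0.14,"roll":0,"jaw":0},
  {"tx":0,"ty":0,"tz":0.14,"roll":0,"jaw":0},
  {"tx":0,"ty":0,"tz":0.14,"roll":0,"jaw":0},
  {"tx":0,"ty":0,"tz":0.14,"roll":0,"jaw":0},
  {"tx":0,"ty":0,"tz":0.14,"roll":0,"jaw":0},
  {"tx":0,"ty":0,"tz":0.14,"roll":0,"jaw":0},
  {"tx":0,"ty":0,"tz":0.08,"roll":0,"jaw":0},
  {"tx":0,"ty":0,"tz":0,"roll":0,"jaw":0},
])

```text
t: 5.22
ee_pos: [0.5854, -0.079, 0.237]
ee_rot: [[-0.979, -0.204, -0.001], [-0.204, 0.979, 0.0], [0.001, 0.001, -1.0]]
force: [0.7, -0.4, 0.4]
opening: -0.002
grip_force: 0.0
```

Call:
apply_moves([
  {"tx":0,"ty":0,"tz":0.04,"roll":0,"jaw":0},
  {"tx":0,"ty":0,"tz":0.04,"roll":0,"jaw":0},
  {"tx":0,"ty":0,"tz":0.04,"roll":0,"jaw":0},
  {"tx":0,"ty":0,"tz":0,"roll":0,"jaw":0},
  {"tx":0,"ty":0,"tz":-0.4,"roll":0,"jaw":0},
  {"tx":0,"ty":0,"tz":-0.6,"roll":0,"jaw":0},
  {"tx":0,"ty":0,"tz":-0.4,"roll":0,"jaw":0},
  {"tx":0,"ty":-0.7,"tz":0,"roll":0,"jaw":0},
  {"tx":0,"ty":-0.8,"tz":0,"roll":0,"jaw":0},
  {"tx":0,"ty":-0.55,"tz":0,"roll":0,"jaw":0},
])

```text
t: 6.05
ee_pos: [0.5989, -0.1406, 0.277]
ee_rot: [[-0.979, -0.204, 0.002], [-0.204, 0.979, -0.001], [-0.001, -0.001, -1.0]]
force: [0.7, 0.9, -0.3]
opening: -0.0
grip_force: 0.0
```

```bash
python3 - <<'E'
from bench import arm,eyes
from h import *
o=arm.get_obs();todo([.599,-.139,.270],o)
for c in ("scene","top"):
    W=cloud(eyes.read_camera(c))
    for x,y in ((.579,-.080),(.5915,-.141),(.604,-.2)):
        m=(np.hypot(W[...,0]-x,W[...,1]-y)<.025)&(W[...,2]>.045)&(W[...,2]<.093)
        q=W[m]; print(c,y,len(q),np.percentile(q[:,2],[50,95,100]) if len(q) else 0)
E
```

```text
t 6.05 pos [ 0.5989 -0.1406  0.277 ] yaw -168.23273061291457 F [ 0.6556  0.9343 -0.3024] open -0.0003250078934493729 grip 0.0
units [-0.015   0.05    0.2339]
scene -0.08 213 [0.0595 0.0629 0.064 ]
scene -0.141 237 [0.0681 0.0792 0.0845]
scene -0.2 229 [0.06   0.063  0.0661]
top -0.08 156 [0.0589 0.0638 0.0661]
top -0.141 0 0
top -0.2 0 0
```

The first cap's depth now matches the shut pot. The second one is next.

Call:
apply_moves([
  {"tx":0,"ty":0,"tz":0.17,"roll":0,"jaw":0},
  {"tx":0,"ty":0,"tz":0.17,"roll":0,"jaw":0},
  {"tx":0,"ty":0,"tz":0.17,"roll":0,"jaw":0},
  {"tx":0,"ty":0,"tz":0.17,"roll":0,"jaw":0},
  {"tx":0,"ty":0,"tz":0.17,"roll":0,"jaw":0},
  {"tx":0,"ty":0,"tz":0.17,"roll":0,"jaw":0},
  {"tx":0,"ty":0,"tz":0.17,"roll":0,"jaw":0},
  {"tx":0,"ty":0,"tz":0.14,"roll":0,"jaw":0},
  {"tx":0,"ty":0,"tz":0.08,"roll":0,"jaw":0},
  {"tx":0,"ty":0,"tz":0.04,"roll":0,"jaw":0},
])

```text
t: 6.98
ee_pos: [0.5981, -0.1391, 0.2333]
ee_rot: [[-0.979, -0.204, -0.001], [-0.204, 0.979, 0.0], [0.0, 0.0, -1.0]]
force: [-5.7, 1.8, 14.8]
opening: -0.001
grip_force: 7.2
```

Call:
apply_moves([
  {"tx":0,"ty":0,"tz":0,"roll":0,"jaw":0},
  {"tx":0,"ty":0,"tz":-0.4,"roll":0,"jaw":0},
  {"tx":0,"ty":0,"tz":-0.8,"roll":0,"jaw":0},
  {"tx":0,"ty":0,"tz":-0.8,"roll":0,"jaw":0},
  {"tx":0,"ty":0,"tz":-0.8,"roll":0,"jaw":0},
  {"tx":1,"ty":0,"tz":-0.8,"roll":0.75,"jaw":0},
  {"tx":1,"ty":0,"tz":0,"roll":0.75,"jaw":0},
  {"tx":1,"ty":0,"tz":0,"roll":0.75,"jaw":0.3},
  {"tx":1,"ty":0,"tz":0,"roll":0,"jaw":0.6},
  {"tx":1,"ty":0,"tz":0,"roll":0,"jaw":0.6},
])

```text
t: 7.82
ee_pos: [0.4481, -0.1524, 0.3417]
ee_rot: [[-1.0, -0.009, 0.001], [-0.009, 1.0, -0.001], [-0.001, -0.001, -1.0]]
force: [0.1, -0.9, 0.0]
opening: 0.417
grip_force: 0.0
```

```bash
python3 - <<'E'
from bench import arm,eyes
from h import *
o=arm.get_obs();todo([.455,.182,.300],o)
for c in ("scene","top"):
    p=eyes.read_camera(c);W=cloud(p)
    for x,y in ((.579,-.080),(.5915,-.141),(.604,-.2)):
        m=(np.hypot(W[...,0]-x,W[...,1]-y)<.025)&(W[...,2]>.045)&(W[...,2]<.093)
        q=W[m]; print(c,y,len(q),np.percentile(q[:,2],[50,95,100]) if len(q) else 0)
    m=(W[...,2]>.065)&(W[...,2]<.095)&(W[...,0]>.43)&(W[...,0]<.479)&(abs(W[...,1]-.183)<.04)
    q=W[m];print("tab",len(q),q.min(0),q.max(0),q.mean(0))
    for n in("lid_grip","lid_hinge"): print([(np.array(d["position"]),d["conf"]) for d in eyes.mark_of(p,n)[:1]])
E
```

```text
t 7.8167 pos [ 0.4481 -0.1524  0.3417] yaw -179.4877729261413 F [ 0.1175 -0.8703  0.0173] open 0.41719935605171515 grip 0.0
units [-0.3279 11.1462  1.3806]
scene -0.08 213 [0.0597 0.0634 0.0649]
scene -0.141 222 [0.0596 0.0632 0.0652]
scene -0.2 233 [0.0596 0.0631 0.0651]
tab 115 [0.4403 0.1669 0.0716] [0.4788 0.1945 0.0944] [0.4611 0.1787 0.086 ]
[(array([0.4559, 0.1801, 0.077 ]), 0.9)]
[(array([0.6888, 0.1848, 0.0748]), 0.67)]
top -0.08 158 [0.0591 0.0636 0.0671]
top -0.141 162 [0.0585 0.0633 0.067 ]
top -0.2 165 [0.0584 0.063  0.0653]
tab 118 [0.4454 0.169  0.0768] [0.4784 0.1939 0.0922] [0.4604 0.1814 0.0859]
[(array([0.4595, 0.1805, 0.0791]), 0.72)]
[(array([0.6849, 0.1828, 0.0787]), 0.92)]
```

Both caps are shut. Next I'll go above the tab.

Call:
apply_moves([
  {"tx":-0.03,"ty":0.6,"tz":0,"roll":0,"jaw":0.7},
  {"tx":-0.03,"ty":1,"tz":0,"roll":0,"jaw":0.7},
  {"tx":-0.03,"ty":1,"tz":0,"roll":0,"jaw":0.7},
  {"tx":-0.03,"ty":1,"tz":0,"roll":0,"jaw":0.7},
  {"tx":-0.03,"ty":1,"tz":0,"roll":0,"jaw":0.7},
  {"tx":-0.03,"ty":1,"tz":0,"roll":0,"jaw":0.7},
  {"tx":-0.03,"ty":1,"tz":0,"roll":0,"jaw":0.7},
  {"tx":-0.03,"ty":1,"tz":0,"roll":0,"jaw":0.7},
  {"tx":0,"ty":1,"tz":0,"roll":0,"jaw":0.7},
  {"tx":0,"ty":1,"tz":0,"roll":0,"jaw":0.7},
])

```text
t: 8.95
ee_pos: [0.4549, 0.1379, 0.341]
ee_rot: [[-1.0, -0.01, 0.001], [-0.01, 1.0, 0.0], [-0.001, 0.0, -1.0]]
force: [0.8, 0.6, -0.2]
opening: 0.701
grip_force: 0.0
```

Call:
apply_moves([
  {"tx":0,"ty":1,"tz":0,"roll":0,"jaw":0.7},
  {"tx":0,"ty":0.5,"tz":0,"roll":0,"jaw":0.7},
  {"tx":0,"ty":0,"tz":0.5,"roll":0,"jaw":0.7},
  {"tx":0,"ty":0,"tz":0.5,"roll":0,"jaw":0.7},
  {"tx":0,"ty":0,"tz":0.2,"roll":0,"jaw":0.7},
  {"tx":0,"ty":0,"tz":0,"roll":0,"jaw":0.7},
  {"tx":0,"ty":0,"tz":0,"roll":0,"jaw":0.7},
  {"tx":0,"ty":0,"tz":0,"roll":0,"jaw":0.7},
  {"tx":0,"ty":0,"tz":0,"roll":0,"jaw":0.7},
  {"tx":0,"ty":0,"tz":0,"roll":0,"jaw":0.7},
])

```text
t: 9.78
ee_pos: [0.4539, 0.1806, 0.3055]
ee_rot: [[-1.0, -0.009, 0.001], [-0.009, 1.0, 0.0], [-0.001, 0.0, -1.0]]
force: [-0.2, 0.4, 0.0]
opening: 0.701
grip_force: 0.0
```

```bash
python3 - <<'E'
from bench import arm,eyes
from h import *
o=arm.get_obs();todo([.456,.181,.234],o)
E
```

```text
t 9.7833 pos [0.4539 0.1806 0.3055] yaw -179.5076513090851 F [-0.1774  0.4188  0.048 ] open 0.7006109909909277 grip 0.0
units [-0.0664  0.0126  2.383 ]
```

Call:
apply_moves([
  {"tx":-0.06,"ty":0,"tz":0.3,"roll":0,"jaw":0.7},
  {"tx":0,"ty":0,"tz":0.5,"roll":0,"jaw":0.7},
  {"tx":0,"ty":0,"tz":0.5,"roll":0,"jaw":0.7},
  {"tx":0,"ty":0,"tz":0.5,"roll":0,"jaw":0.7},
  {"tx":0,"ty":0,"tz":0.4,"roll":0,"jaw":0.7},
  {"tx":0,"ty":0,"tz":0.18,"roll":0,"jaw":0.7},
  {"tx":0,"ty":0,"tz":0,"roll":0,"jaw":0.7},
  {"tx":0,"ty":0,"tz":0,"roll":0,"jaw":0.7},
  {"tx":0,"ty":0,"tz":0,"roll":0,"jaw":0.6},
  {"tx":0,"ty":0,"tz":0,"roll":0,"jaw":0.5},
])

```text
t: 10.62
ee_pos: [0.4558, 0.1808, 0.2341]
ee_rot: [[-1.0, -0.009, 0.002], [-0.009, 1.0, 0.0], [-0.002, 0.0, -1.0]]
force: [0.0, 0.4, 0.8]
opening: 0.503
grip_force: 0.0
```

Call:
apply_moves([
  {"tx":0,"ty":0,"tz":0,"roll":0,"jaw":0.4},
  {"tx":0,"ty":0,"tz":0,"roll":0,"jaw":0.35},
  {"tx":0,"ty":0,"tz":0,"roll":0,"jaw":0.3},
  {"tx":0,"ty":0,"tz":0,"roll":0,"jaw":0.2},
  {"tx":0,"ty":0,"tz":0,"roll":0,"jaw":0},
  {"tx":0,"ty":0,"tz":0,"roll":0,"jaw":0},
  {"tx":0,"ty":0,"tz":0,"roll":0,"jaw":0},
  {"tx":0,"ty":0,"tz":0,"roll":0,"jaw":0},
  {"tx":0,"ty":0,"tz":0,"roll":0,"jaw":0},
  {"tx":0,"ty":0,"tz":0,"roll":0,"jaw":0},
], squeeze=30)

```text
t: 11.45
ee_pos: [0.4555, 0.1806, 0.2339]
ee_rot: [[-1.0, -0.009, 0.001], [-0.009, 1.0, -0.001], [-0.001, -0.001, -1.0]]
force: [-1.1, -2.9, 5.5]
opening: 0.301
grip_force: 29.9
```

```bash
python3 - <<'E'
from bench import arm,eyes
from h import *
o=arm.get_obs();todo([.456,.181,.234],o)
s=eyes.read_camera("scene")
cv2.imwrite("pics/d1.png",cv2.resize(s["color"][110:260,310:460],None,fx=4,fy=4,interpolation=cv2.INTER_CUBIC))
# rows: arc increments of the grip point
th=np.radians(np.arange(0,61,2.5)); x=-.232*np.cos(th)+.005*np.sin(th); z=.232*np.sin(th)+.005*np.cos(th)
print(np.c_[np.degrees(th[1:]),-np.diff(x)/.03,-np.diff(z)/.03, x[1:]-x[0],z[1:]-z[0]].round(3))
E
```

```text
t 11.45 pos [0.4555 0.1806 0.2339] yaw -179.4665482255947 F [-1.1023 -2.9226  5.4581] open 0.30112308012718464 grip 29.890781342983246
units [-0.0171  0.0121 -0.0031]
[[ 2.5   -0.015 -0.337  0.     0.01 ]
 [ 5.    -0.029 -0.336  0.001  0.02 ]
 [ 7.5   -0.044 -0.335  0.003  0.03 ]
 [10.    -0.059 -0.332  0.004  0.04 ]
 [12.5   -0.073 -0.33   0.007  0.05 ]
 [15.    -0.087 -0.326  0.009  0.06 ]
 [17.5   -0.101 -0.322  0.012  0.07 ]
 [20.    -0.115 -0.317  0.016  0.079]
 [22.5   -0.129 -0.312  0.02   0.088]
 [25.    -0.143 -0.306  0.024  0.098]
 [27.5   -0.156 -0.299  0.029  0.107]
 [30.    -0.169 -0.292  0.034  0.115]
 [32.5   -0.181 -0.285  0.039  0.124]
 [35.    -0.193 -0.277  0.045  0.132]
 [37.5   -0.205 -0.268  0.051  0.14 ]
 [40.    -0.217 -0.259  0.057  0.148]
 [42.5   -0.228 -0.249  0.064  0.155]
 [45.    -0.239 -0.239  0.071  0.163]
 [47.5   -0.249 -0.228  0.079  0.169]
 [50.    -0.258 -0.217  0.087  0.176]
 [52.5   -0.268 -0.206  0.095  0.182]
 [55.    -0.276 -0.194  0.103  0.188]
 [57.5   -0.285 -0.181  0.112  0.193]
 [60.    -0.292 -0.169  0.12   0.198]]
```

View pics/d1.png

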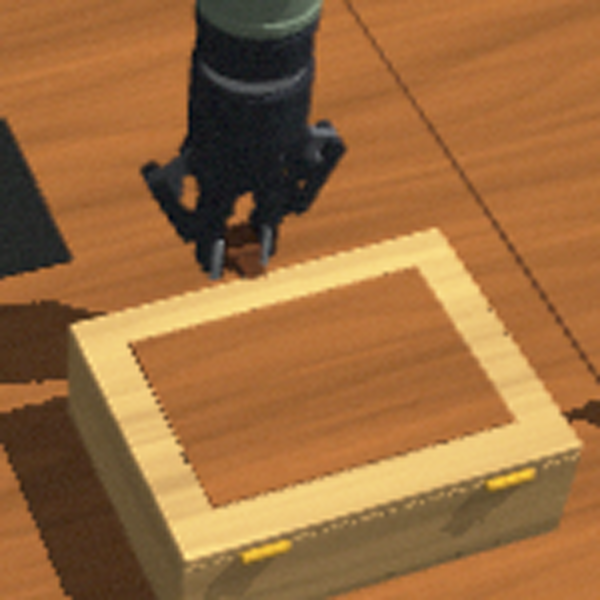

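The fingers sit on both sides of the tab at crop (240,255), and the 25.6 mm opening matches the 26 mm tab. Now I'll lift along the arc.

Call:
apply_moves([
  {"tx":-0.01,"ty":0,"tz":-0.34,"roll":0,"jaw":0},
  {"tx":-0.03,"ty":0,"tz":-0.34,"roll":0,"jaw":0},
  {"tx":-0.04,"ty":0,"tz":-0.33,"roll":0,"jaw":0},
  {"tx":-0.06,"ty":0,"tz":-0.33,"roll":0,"jaw":0},
  {"tx":-0.07,"ty":0,"tz":-0.33,"roll":0,"jaw":0},
  {"tx":-0.09,"ty":0,"tz":-0.33,"roll":0,"jaw":0},
  {"tx":-0.1,"ty":0,"tz":-0.32,"roll":0,"jaw":0},
  {"tx":-0.12,"ty":0,"tz":-0.32,"roll":0,"jaw":0},
  {"tx":-0.13,"ty":0,"tz":-0.31,"roll":0,"jaw":0},
  {"tx":-0.14,"ty":0,"tz":-0.31,"roll":0,"jaw":0},
])

```text
t: 12.33
ee_pos: [0.4787, 0.1809, 0.3309]
ee_rot: [[-1.0, -0.009, -0.002], [-0.009, 1.0, -0.0], [0.002, -0.0, -1.0]]
force: [1.6, -0.2, -3.6]
opening: 0.297
grip_force: 29.7
```

Call:
apply_moves([
  {"tx":-0.16,"ty":0,"tz":-0.3,"roll":0,"jaw":0},
  {"tx":-0.17,"ty":0,"tz":-0.29,"roll":0,"jaw":0},
  {"tx":-0.18,"ty":0,"tz":-0.29,"roll":0,"jaw":0},
  {"tx":-0.19,"ty":0,"tz":-0.28,"roll":0,"jaw":0},
  {"tx":-0.21,"ty":0,"tz":-0.27,"roll":0,"jaw":0},
  {"tx":-0.22,"ty":0,"tz":-0.26,"roll":0,"jaw":0},
  {"tx":-0.23,"ty":0,"tz":-0.25,"roll":0,"jaw":0},
  {"tx":-0.24,"ty":0,"tz":-0.24,"roll":0,"jaw":0},
  {"tx":-0.25,"ty":0,"tz":-0.23,"roll":0,"jaw":0},
  {"tx":-0.26,"ty":0,"tz":-0.22,"roll":0,"jaw":0},
])

```text
t: 13.17
ee_pos: [0.5419, 0.1817, 0.4099]
ee_rot: [[-1.0, -0.01, -0.003], [-0.01, 1.0, 0.001], [0.003, 0.001, -1.0]]
force: [-1.6, 0.4, -1.6]
opening: 0.3
grip_force: 29.9
```

Call:
apply_moves([
  {"tx":-0.27,"ty":0,"tz":-0.21,"roll":0,"jaw":0},
  {"tx":-0.28,"ty":0,"tz":-0.19,"roll":0,"jaw":0},
  {"tx":-0.28,"ty":0,"tz":-0.18,"roll":0,"jaw":0},
  {"tx":-0.29,"ty":0,"tz":-0.17,"roll":0,"jaw":0},
  {"tx":0,"ty":0,"tz":0,"roll":0,"jaw":0},
  {"tx":0,"ty":0,"tz":0,"roll":0,"jaw":0},
  {"tx":0,"ty":0,"tz":0,"roll":0,"jaw":0},
  {"tx":0,"ty":0,"tz":0,"roll":0,"jaw":0},
  {"tx":0,"ty":0,"tz":0,"roll":0,"jaw":0},
  {"tx":0,"ty":0,"tz":0,"roll":0,"jaw":0},
])

```text
t: 14.0
ee_pos: [0.5756, 0.1822, 0.4327]
ee_rot: [[-1.0, -0.01, 0.0], [-0.01, 1.0, 0.001], [-0.0, 0.001, -1.0]]
force: [-1.2, 3.9, 2.1]
opening: 0.296
grip_force: 31.5
```

```bash
python3 - <<'E'
from bench import arm,eyes
from h import *
o=arm.get_obs();todo([.5755,.1806,.4319],o)
for c in ("scene","top"):
    p=eyes.read_camera(c);W=cloud(p)
    m=(W[...,2]>.1)&(W[...,2]<.25)&(W[...,0]>.5)&(W[...,0]<.72)&(abs(W[...,1]-.184)<.125)&(abs(W[...,1]-.184)>.07)
    q=W[m];v=cv2.fitLine(q.astype(np.float32)[:,[0,2]],cv2.DIST_HUBER,0,.01,.01).ravel()
    print(c,len(q),"lid angle",np.degrees(np.arctan2(v[1],-v[0])),v)
    for x,y in ((.579,-.080),(.5915,-.141),(.604,-.2)):
        k=(np.hypot(W[...,0]-x,W[...,1]-y)<.025)&(W[...,2]>.045)&(W[...,2]<.093)
        q=W[k]; print(c,y,len(q),np.percentile(q[:,2],[50,95,100]) if len(q) else 0)
    if c=="scene": cv2.imwrite("pics/e1.png",p["color"])
E
```

```text
t 14.0 pos [0.5756 0.1822 0.4327] yaw -179.4547974744754 F [-1.1813  3.9281  2.0938] open 0.29632191707947325 grip 31.452472507953644
units [ 0.0042 -0.0532  0.0253]
scene 3292 lid angle -121.51806 [ 0.5228 -0.8525  0.638   0.178 ]
scene -0.08 211 [0.0597 0.0637 0.0647]
scene -0.141 220 [0.0597 0.063  0.0643]
scene -0.2 233 [0.06   0.0634 0.0655]
top 560 lid angle -121.881935 [ 0.5282 -0.8491  0.641   0.1789]
top -0.08 159 [0.0593 0.064  0.0659]
top -0.141 162 [0.0588 0.0645 0.0662]
top -0.2 165 [0.0589 0.0633 0.0656]
```

View pics/e1.png

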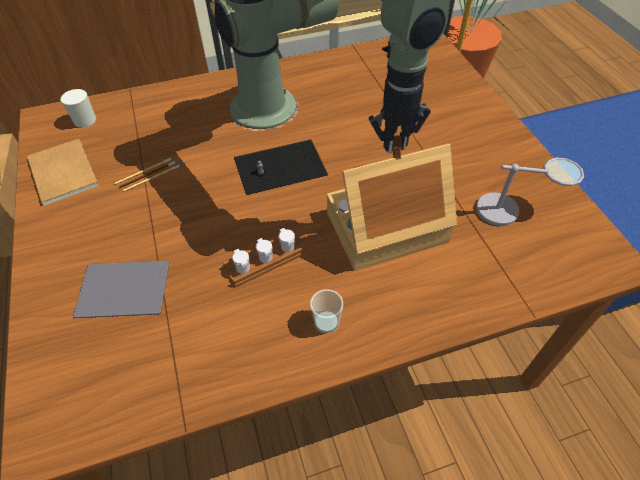

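The lid stands open, gripped by the tab at pixel (397,148). Its measured angle is about 58°, within ±6 of 60. All three pots (241–287, 240–262) are shut, and the jar, magnifier and tile haven't moved. I'll hand it in.

```bash
python3 -c "
from bench import arm
print(arm.sign_off())"
```

```text
the job is handed in; nothing more can be done
None
```

I snapped both caps shut, then lifted the lid and handed the job in with the gripper still holding it at about 58° (target 60° ± 6°); the jar, magnifier and tile were not touched, but no verdict came back.

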